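# Sort the loose test-kit parts into their holders

## Task

Tidy the test station: put each loose part into the holder made for its kind. The two white test cassettes go into the grey cassette rest, one to a bay, face up with one end tucked under the bay's lip and then lowered so that they lie flat on the bay's floor; the two blue-capped bottles go upright into the bottle block, one to a well, standing on the bottom; the marker pen lies lengthways inside the shallow pen tray. Do not disturb the amber dropper bottle or the minute timer, and leave everything released and at rest.

Things in the scene. Friction and masses are not known exactly. Their poses are not given: they have to be found in the camera images.
- cassette_1: Loose white test cassette lying flat, face up: a slim bar 22 wide (x), 72 long (y), 5 thick, both ends alike, 14 g. Its origin is the centre of its underside, z up. Grip across the 22, fingertips 2 above the table, 6 to 8 off the middle towards the end that will stay high: leaves the fingers room at the lip.
- cassette_2: Second cassette, same as cassette_1. To seat either: pitch it 12 degrees, low end towards the rest's -x; lower that end to 2 over the bay floor at x = -23; slide it to x = -36 under the lip; level it with the low end kept there, so the high end drops inside the tail stop; release. Seated, its middle is within 6 of the bay's middle.
- bottle_1: A loose white dropper bottle with a blue screw cap, standing upright, 67 tall, about 30 g: round body 26 in diameter up to 45 high, then the 19 mm cap. Its origin is the centre of its underside, z up. The yaw does not matter. Grip the upper body with the fingertips about 26 above its foot: then they stay above the block when its foot is in the well.
- bottle_2: Second blue-capped bottle, the same as bottle_1 in every way. Its origin is the centre of its underside, z up.
- marker: A loose round marker pen, white with a red cap, lying on its side: 135 long (its y axis), 17 wide (x), 16 high, 20 g. Origin: the middle of its length, at its underside as it lies at the start. Grip across its width at the middle, with the fingertips about 3 above what it lies on.
- cassette_rest: Fixed grey rest, 112 x 150. Origin: centre of underside, z up. Two bays along x at y = -36, +36, floor z = 6, from end wall x = -42 to tail stop x = +42 (stop top z = 12). A lip over the -x end (robot's side) covers x = -54 to -26, underside z = 16, top z = 21: a 72 cassette cannot drop in level. Bay 34 wide; side walls only at x < -26 and x > 31 (top z = 12): room for fingers between.
- bottle_block: The fixed white plastic block with two round blind wells, 76 (x) by 134 (y) by 24 high, on an 84 by 142 foot. Origin: centre of its underside, z up. Wells 42 in diameter, at y = -31 and y = +31 (x = 0), 20 deep: their bottoms are at z = 4.
- pen_tray: The fixed shallow steel tray, open on top, 80 (x) by 184 (y), walls 4 thick and 12 high, inner floor at z = 4 (a thin dark mat lies on it). Origin: centre of its underside, z up. The marker lies along its y axis; the inside is 72 by 176.
- dropper: Bystander, to be left alone: amber glass dropper bottle, 33 in diameter, 102 tall, standing behind the holders. Its origin is the centre of its underside, z up. It stands under the front edge of a shelf board whose underside is 490 above the table and whose edge is about 80 behind the holders: lift only as far as needed over a holder and draw the hand back towards the robot before travelling.
- minute_timer: Bystander, to be left alone: round white minute timer with a red knob, 64 in diameter, 39 tall. Its origin is the centre of its underside, z up.
Mind the look-alikes: they are no part of the job. Leave any yellow look-alike of the bottle_2 alone.

How it is judged (in metres and radians):
At the end, for the whole second after the job is handed in: Each cassette lies flat (5 deg) on a bay floor within 9 mm of its middle, one end under the lip; each bottle stands upright on the bottom of a well, within 11 mm of its centre; the marker lies level in the tray within 34 mm across, 28 mm along of its middle; all released, at rest (x of cassette_1 in the frame of cassette_rest between -0.009 and 0.009 m and z of cassette_1 in the frame of cassette_rest between 0.003 and 0.009 m and angle between each of cassette_1, cassette_2's own z axis and vertical below 0.09 rad and angle between the y axis of each of cassette_1, cassette_2 and the x axis of cassette_rest, either way round below 0.3 rad and (y of cassette_1 in the frame of cassette_rest between -0.045 and -0.027 m or y of cassette_1 in the frame of cassette_rest between 0.027 and 0.045 m) and linear speed of each of cassette_1, cassette_2, bottle_1, bottle_2, marker below 0.02 m/s and x of cassette_2 in the frame of cassette_rest between -0.009 and 0.009 m and z of cassette_2 in the frame of cassette_rest between 0.003 and 0.009 m and (y of cassette_2 in the frame of cassette_rest between -0.045 and -0.027 m or y of cassette_2 in the frame of cassette_rest between 0.027 and 0.045 m) and x of bottle_1 in the frame of bottle_block between -0.011 and 0.011 m and z of bottle_1 in the frame of bottle_block between 0.001 and 0.007 m and angle between each of bottle_1, bottle_2's own z axis and vertical below 0.12 rad and (y of bottle_1 in the frame of bottle_block between -0.042 and -0.02 m or y of bottle_1 in the frame of bottle_block between 0.02 and 0.042 m) and x of bottle_2 in the frame of bottle_block between -0.011 and 0.011 m and z of bottle_2 in the frame of bottle_block between 0.001 and 0.007 m and (y of bottle_2 in the frame of bottle_block between -0.042 and -0.02 m or y of bottle_2 in the frame of bottle_block between 0.02 and 0.042 m) and x of marker in the frame of pen_tray between -0.034 and 0.034 m and y of marker in the frame of pen_tray between -0.028 and 0.028 m and z of marker in the frame of pen_tray between 0 and 0.024 m and angle between marker's own y axis and vertical between 1.5108 and 1.6308 rad and angle between the y axis of marker and the y axis of pen_tray, either way round below 0.4 rad); the robot touches nothing.
It fails at once if the amber dropper bottle is pushed more than 25 mm or tipped over (distance of dropper from where it was at the start of the episode above 0.025 m or angle between dropper's own z axis and vertical above 0.5 rad).
It fails at once if the minute timer is pushed more than 25 mm or tipped over (distance of minute_timer from where it was at the start of the episode above 0.025 m or angle between minute_timer's own z axis and vertical above 0.5 rad).
It also fails if it takes over 136 s, if anything falls off the work surface, if the arm or the gripper's body presses on something with over 40 N, if the wrist force passes 120 N, or if a joint passes its speed limit or range.

## Robot

A 7-joint arm with a two-finger parallel gripper is mounted at the origin on a cart in front of the work surface, level with it; the furniture and walls round the work are solid. World frame = base frame: x ahead of the robot, y to its left, z up, the work surface at z = 0. Lengths are in mm, angles in rad, forces in N, time in s.
With the tool pointing down it reaches from about 400 to 875 mm from the base axis. Payload 19.3 kg.
Tool frame: the origin (TCP) lies at the very end of the fingers, on their centre line; the grasp point (between the pads) lies 19 mm behind it (grip_point_offset is the z of the grasp point in the tool frame, in mm); z points along the fingers, x is the direction in which the jaws open and shut, and the axes are right-handed (so a half turn about z gives the same grasp; the last joint's range is limited). The gripper opens to 85 mm and grips with 20 to 120 N. Pads are 22 mm wide; open, the fingers measure 114 mm over their backs; the gripper's body (76 mm by 85 mm) begins 54 mm behind the grasp point. The pads swing forward as they close: fully open they stand 13 mm farther back than shut.
Start: joints at [-1.42, 0.521, -0.036, 1.599, 0.021, 1.021, -0.113], TCP at [136.901, 609.813, 208.791] pointing down, gripper open.
Joint ranges: [-2.91, 2.91], [-0.3, 2.13], [-1.5, 1.42], [0.17, 2.43], [-1.26, 4.41], [0.16, 1.93], [-2.52, 2.52]. Speed limits (rad/s): [1.89, 1.89, 2.39, 2.39, 3.01, 3.01, 3.01].

## Interface

Orientations are given as a 3x3 rotation matrix whose columns are the frame's x, y, z axes.
In Python, from workcell import movep, movel, goto_joints, open_gripper, clamp, wait, inverse_kinematics, read_state, camera, PlanningError, finish_job, grip_point_offset gives the robot as it stands. Calls block until the motion is done:
- movep(position, orientation): joint-space move of the TCP to a pose.
- movel(position, frame=None, max_speed=150, guard=None): straight line of the TCP; frame=None keeps the orientation; max_speed is the mean speed in mm/s. With guard (N) it stops when the force on the tool has changed by that much, and returns True; else False.
- goto_joints(angles): joint-space move.
- open_gripper() and clamp(): open the fingers fully, or close them until they stop; the grip force is fixed at half the most.
- wait(seconds).
- inverse_kinematics(position, orientation): joint angles nearest the present ones, or None.
- read_state(): the state.
- camera(name): name is "scene" or "top" or "wrist"; returns a dict with "image" (384x512x3 uint8, blue, green, red), "range_z" (384x512 float32, mm along the optical axis (not along the pixel's ray), 0 where there is no reading), "fx", "fy", "cx", "cy" (pixels), "cam_to_world" (4x4, takes a point from camera to world coordinates). Camera axes: x right, y up, looking along -z (the intrinsics and any distortion apply to the point x, -y, -z); pixel columns grow to the right and rows downward; lengths in mm; the calibration is good to about 2 mm. A picture is of the moment at which its call begins.
A pose or a line that the arm cannot do raises PlanningError and nothing moves.
- finish_job(): hands the job in, once; it reports no verdict.
The state is a dict: "time": time; "qpos": joint angles; "qvel": joint speeds; "joint_efforts": joint torques, N m; "eef_pos": TCP position; "tool_rot": TCP orientation; "ft_force": force on the tool from outside, world axes, zero at the start; "torque": the same for the moment, N m; "finger_gap": finger opening in mm.
Only numpy, scipy, OpenCV 4.12 (cv2) and the standard library are available. Lean on these libraries where they do the work, as an engineer would, in place of code of your own. Each camera call takes 0.05 s, during which the arm holds its last target.

## Working session

There is one attempt and no reset: what is moved stays moved. The work goes in short steps, each a Python script; the robot and the scene stay as the last script left them, time stands still between calls to the robot, and variables do not carry over. Pictures are saved under pics/ and viewed, and the job is handed in when it is done.

```bash
mkdir -p pics; ls; python3 - <<'E'
from workcell import *
import cv2,pickle
s=read_state();print(s['time'],s['eef_pos'],s['finger_gap'],grip_point_offset)
for n in ('scene','top','wrist'):
    c=camera(n);cv2.imwrite(f'pics/{n}0.png',c['image']);pickle.dump(c,open(f'{n}0.pkl','wb'))
    print(n,c['fx'],c['cx'],c['cy'],c['cam_to_world'],c.keys())
E
```

```text
pics
0.0 [136.82666    609.46912161 208.23112528] 85.63491215315022 -18.700000000000003
scene 397.36440643659597 252.0298114314362 194.6506955170646 [[ 5.35383487e-01  5.87006671e-01 -6.07278924e-01 -1.00712925e+02]
 [-8.44532945e-01  3.62405295e-01 -3.94241686e-01 -4.09625660e+02]
 [-1.13414023e-02  7.23937546e-01  6.89772282e-01  7.52745456e+02]
 [ 0.00000000e+00  0.00000000e+00  0.00000000e+00  1.00000000e+00]] dict_keys(['image', 'range_z', 'fx', 'fy', 'cx', 'cy', 'cam_to_world'])
top 476.6650427264889 246.04616720924233 196.94763452091075 [[ 2.42892799e-02  9.88748404e-01 -1.47602931e-01  3.31111225e+02]
 [-9.99629480e-01  2.58357015e-02  8.56845046e-03  8.90853101e+00]
 [ 1.22854670e-02  1.47340120e-01  9.89009584e-01  1.42431854e+03]
 [ 0.00000000e+00  0.00000000e+00  0.00000000e+00  1.00000000e+00]] dict_keys(['image', 'range_z', 'fx', 'fy', 'cx', 'cy', 'cam_to_world'])
wrist 276.67777956567977 257.50586198978675 187.41471688266645 [[ 2.19839778e-01 -9.39049774e-01 -2.64302844e-01  6.92238816e+01]
 [ 9.75535980e-01  2.11660925e-01  5.94071122e-02  6.24450405e+02]
 [ 1.56349250e-04 -2.70896981e-01  9.62608332e-01  3.72651999e+02]
 [ 0.00000000e+00  0.00000000e+00  0.00000000e+00  1.00000000e+00]] dict_keys(['image', 'range_z', 'fx', 'fy', 'cx', 'cy', 'cam_to_world'])
```

View pics/scene0.png

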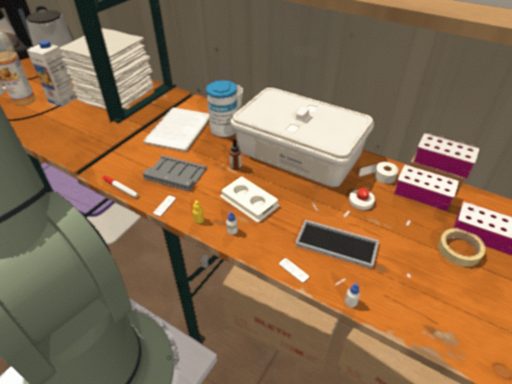

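View pics/top0.png

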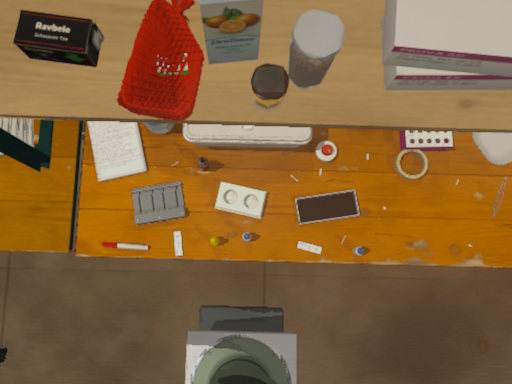

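View pics/wrist0.png

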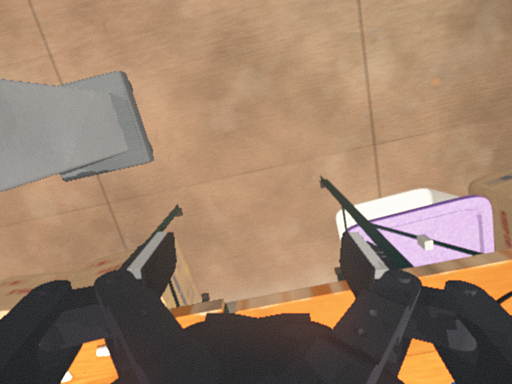

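```bash
cat > h.py <<'E'
import numpy as np,cv2,pickle
def px2w(c,u,v,z=None):
    M=c['cam_to_world'];d=np.array([(u-c['cx'])/c['fx'],-(v-c['cy'])/c['fy'],-1.])
    if z is None: 
        r=c['range_z'][int(round(v)),int(round(u))]; return M[:3,:3]@(d*r)+M[:3,3]
    D=M[:3,:3]@d;t=(z-M[2,3])/D[2];return M[:3,3]+t*D
def w2px(c,p):
    M=c['cam_to_world'];q=M[:3,:3].T@(np.array(p,float)-M[:3,3])
    return np.array([c['cx']+c['fx']*q[0]/-q[2], c['cy']-c['fy']*q[1]/-q[2]])
E
python3 - <<'E'
from h import *
c=pickle.load(open('top0.pkl','rb'))
im=c['image']
cv2.imwrite('pics/topA.png',cv2.resize(im[140:265,90:250],None,fx=5,fy=5,interpolation=cv2.INTER_CUBIC)[:600])
cv2.imwrite('pics/topB.png',cv2.resize(im[140:265,210:370],None,fx=5,fy=5,interpolation=cv2.INTER_CUBIC)[:600])
for n,u,v in [('c1',178,243),('c2',309,247),('b1',247,237),('b2',360,251),('y',214,241),('m',125,246),('rest',158,203),('block',241,200),('tray',327,207),('drop',202,164),('timer',326,151),('table',280,230)]:
    print(n,px2w(c,u,v).round(0),px2w(c,u,v,0).round(0))
print((c['range_z']==0).mean())
E
```

```text
c1 [399. 194.  11.] [400. 195.   0.]
c2 [ 398. -194.    4.] [ 398. -195.    0.]
b1 [419.  -8.  60.] [423.  -9.   0.]
b2 [ 387. -332.   61.] [ 390. -347.    0.]
y [405.  85.  60.] [409.  89.   0.]
m [387. 349.  14.] [387. 352.   0.]
rest [518. 260.   6.] [518. 261.   0.]
block [531.  12.  24.] [534.  12.   0.]
tray [ 519. -248.    1.] [ 519. -248.    0.]
drop [627. 127.  69.] [642. 133.   0.]
timer [ 683. -239.   38.] [ 693. -246.    0.]
table [ 446. -108.   -1.] [ 446. -107.    0.]
0.0040740966796875
```

View pics/topA.png

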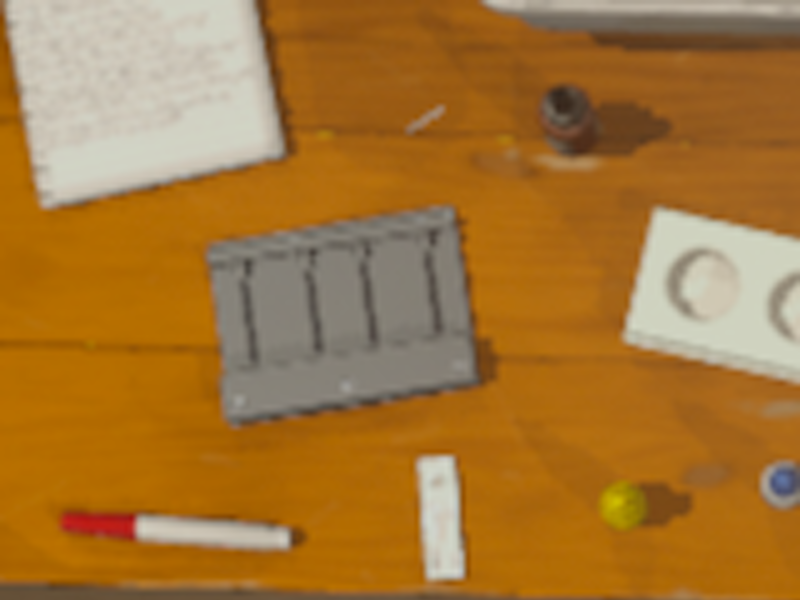

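View pics/topB.png

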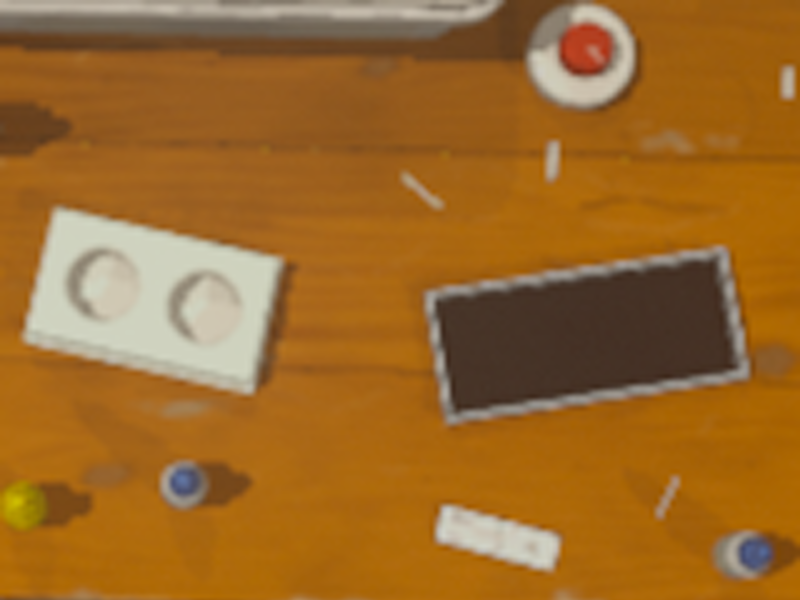

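```bash
cat >> h.py <<'E'
def R(yaw,pitch=0):
    """tool down, jaw x axis at world angle yaw (rad)"""
    c,s=np.cos(yaw),np.sin(yaw)
    return np.array([[c,s,0],[s,-c,0],[0,0,-1.]])
E
python3 - <<'E'
from h import *
from workcell import *
s=read_state();print(s['tool_rot'].round(3) if hasattr(s['tool_rot'],'round') else s['tool_rot'], s['ft_force'])
w=pickle.load(open('wrist0.pkl','rb'))
for u,v in [(165,245),(355,245),(150,270),(370,270)]: print(w['range_z'][v,u],px2w(w,u,v).round(0))
for p in [(400,280,230),(400,0,230),(400,-260,230),(400,195,2),(399,-194,2),(387,352,5),(419,-8,26),(387,-335,26),(518,260,40)]:
  for yd in (90,-90,0,180):
    q=inverse_kinematics(p,R(np.radians(yd)))
    print(p,yd,None if q is None else np.round(q,2))
E
```

```text
[[ 0.219  0.976 -0.   ]
 [ 0.976 -0.219 -0.001]
 [-0.001  0.    -1.   ]] [-0.82323947 -0.35702491 -0.45776288]
129.41785 [119. 569. 255.]
123.53358 [136. 654. 261.]
109.901085 [120. 569. 276.]
104.72201 [136. 653. 280.]
(400, 280, 230) 90 [-0.78  0.28  0.05  1.93 -0.02  0.94  0.86]
(400, 280, 230) -90 [-1.3   0.35  0.73  1.95 -0.29  0.95 -2.  ]
(400, 280, 230) 0 [-1.05  0.3   0.4   1.94 -0.14  0.93 -0.58]
(400, 280, 230) 180 [-0.49  0.29 -0.3   1.91  0.1   0.95  2.3 ]
(400, 0, 230) 90 [-0.58  0.14  0.49  2.14 -0.08  0.88  1.52]
(400, 0, 230) -90 [-0.98  0.2   0.97  2.15 -0.21  0.89 -1.46]
(400, 0, 230) 0 [-0.77  0.15  0.7   2.15 -0.13  0.88  0.01]
(400, 0, 230) 180 [ 0.99  0.41 -1.4   2.08  0.47  1.04  2.49]
(400, -260, 230) 90 [-0.3   0.42  1.01  1.98 -0.43  0.97  2.49]
(400, -260, 230) -90 [-0.31  0.42  1.03  1.98 -0.44  0.98 -0.64]
(400, -260, 230) 0 [-0.31  0.42  1.03  1.98 -0.44  0.98  0.93]
(400, -260, 230) 180 [-0.41  0.55  1.24  1.99 -0.61  1.05 -2.03]
(400, 195, 2) 90 [-0.57  0.62 -0.02  2.2   0.03  0.32  0.96]
(400, 195, 2) -90 [-0.82  0.66  0.31  2.21 -0.57  0.35 -1.6 ]
(4
[... 660 characters left out ...]
2  0.34  1.43]
(419, -8, 26) -90 [-0.35  0.57  0.29  2.27 -0.47  0.35 -1.23]
(419, -8, 26) 0 [-0.24  0.56  0.15  2.26 -0.23  0.34  0.11]
(419, -8, 26) 180 [ 0.19  0.56 -0.39  2.24  0.52  0.42  2.51]
(387, -335, 26) 90 [ 0.75  0.63 -0.21  2.02  0.25  0.51  1.94]
(387, -335, 26) -90 [-0.05  0.95  1.    2.06 -1.15  0.85  0.09]
(387, -335, 26) 0 [ 0.18  0.73  0.58  2.05 -0.74  0.58  1.29]
(387, -335, 26) 180 [-0.05  0.95  1.    2.06 -1.15  0.85 -1.48]
(518, 260, 40) 90 [-0.56  0.68 -0.01  1.84  0.01  0.62  0.99]
(518, 260, 40) -90 [-0.93  0.76  0.54  1.86 -0.6   0.68 -1.61]
(518, 260, 40) 0 [-0.77  0.7   0.29  1.86 -0.32  0.63 -0.28]
(518, 260, 40) 180 [-0.32  0.7  -0.36  1.83  0.37  0.68  2.25]
```

```bash
python3 - <<'E'
from h import *
from workcell import *
movep((400,240,240),R(np.radians(-90)))
s=read_state();print(s['time'],s['eef_pos'],np.round(s['qpos'],2))
c=camera('wrist');pickle.dump(c,open('w1.pkl','wb'));cv2.imwrite('pics/w1.png',c['image'])
E
```

```text
1.8417 [399.82956967 240.66475699 239.94597587] [-1.26  0.29  0.74  1.99 -0.24  0.95 -1.97]
```

View pics/w1.png

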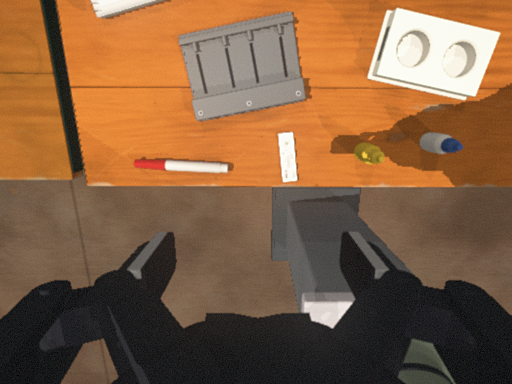

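```bash
python3 - <<'E'
from h import *
c=pickle.load(open('w1.pkl','rb'));im=c['image']
cv2.imwrite('pics/w1a.png',cv2.resize(im[5:130,170:315],None,fx=4.7,fy=4.7,interpolation=cv2.INTER_CUBIC))
a=cv2.resize(im[125:195,125:305],None,fx=4.4,fy=4.4,interpolation=cv2.INTER_CUBIC);cv2.imwrite('pics/w1b.png',a)
cv2.imwrite('pics/w1c.png',cv2.resize(im[0:170,345:512],None,fx=3.5,fy=3.5,interpolation=cv2.INTER_CUBIC))
print(px2w(c,230,60),px2w(c,320,100),px2w(c,248,103))
E
```

```text
[530.87416286 277.63477294   5.58263505] [480.70161395 153.8237222   -0.84966381] [476.10206635 253.71665865  19.62065   ]
```

View pics/w1a.png

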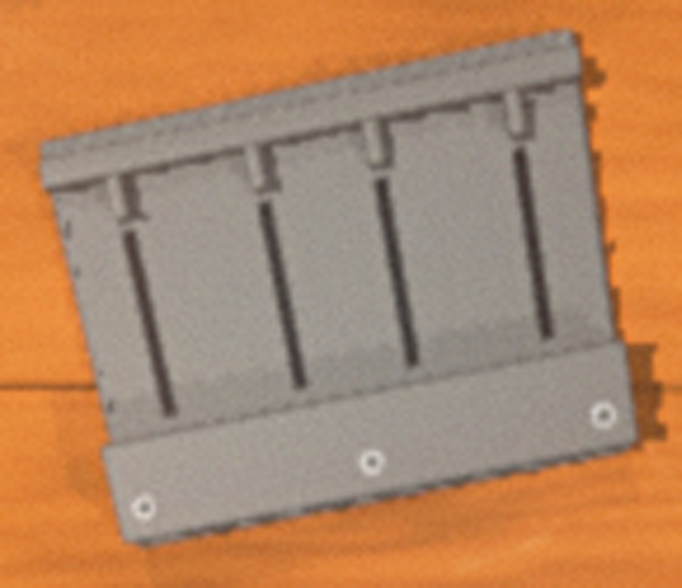

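View pics/w1b.png

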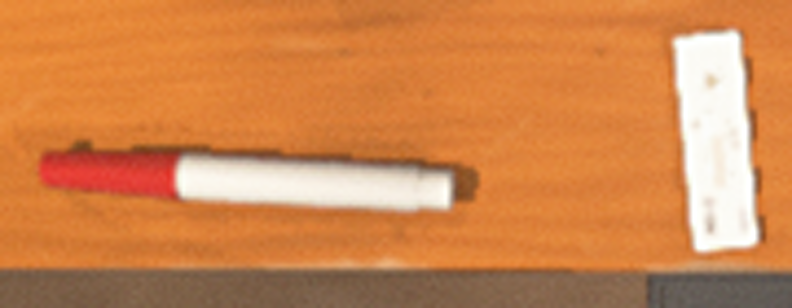

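View pics/w1c.png

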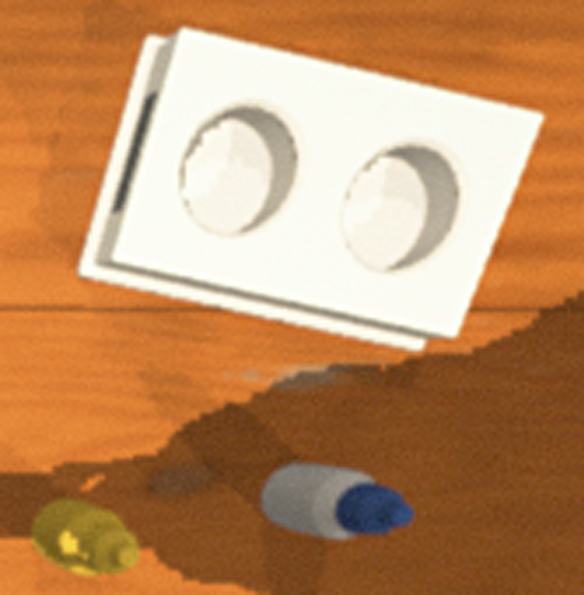

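```bash
cat >> h.py <<'E'
def cr(c,pts,s,ox,oy,z):
    return np.array([px2w(c,(U+.5)/s-.5+ox,(V+.5)/s-.5+oy,z) for U,V in pts])
def fit(loc,w):
    loc=np.array(loc,float);w=np.array(w)[:,:2];lm=loc.mean(0);wm=w.mean(0)
    a=(loc-lm)@np.array([1,1j]);b=(w-wm)@np.array([1,1j])
    th=np.angle((np.conj(a)*b).sum());r=np.array([[np.cos(th),-np.sin(th)],[np.sin(th),np.cos(th)]])
    t=wm-r@lm;res=np.linalg.norm((loc@r.T+t)-w,axis=1)
    return t,th,res.round(1)
E
python3 - <<'E'
from h import *
c=pickle.load(open('w1.pkl','rb'))
w=cr(c,[(105,450),(128,541),(635,440),(623,345)],4.7,170,5,21)
print('rest',fit([(-26,75),(-54,75),(-54,-75),(-26,-75)],w))
w=cr(c,[(41,154),(42,187),(453,170),(451,209)],4.4,125,125,8)
print('marker',fit([(8.5,67.5),(-8.5,67.5),(8.5,-67.5),(-8.5,-67.5)],w),w.round(0).tolist())
w=cr(c,[(673,38),(738,32),(757,243),(695,250)],4.4,125,125,5)
print('c1',fit([(11,36),(-11,36),(-11,-36),(11,-36)],w), 'alt long=x', fit([(36,11),(36,-11),(-36,-11),(-36,11)],w))
w=cr(c,[(185,28),(545,115),(455,338),(112,265)],3.5,345,0,24)
print('block',fit([(38,67),(38,-67),(-38,-67),(-38,67)],w))
w=cr(c,[(239,170),(402,206)],3.5,345,0,24);print('wells',w.round(1),np.linalg.norm(w[0]-w[1]))
print(fit([(0,31),(0,-31)],w))
print('b1',px2w(c,441,145),px2w(c,452,145), 'cap top',px2w(c,461,145,64))
t=pickle.load(open('top0.pkl','rb'))
for u,v in [(247.2-.3,236.6)]: print(px2w(t,u,v,67))
E
```

```text
rest (array([520.04967331, 260.73376564]), np.float64(0.19053986779935203), array([2. , 2.1, 2.2, 1.9]))
marker (array([389.03430044, 352.68337375]), np.float64(-0.04572255604313151), array([3. , 3. , 1.9, 1.9])) [[398.0, 420.0, 8.0], [387.0, 421.0, 8.0], [393.0, 284.0, 8.0], [379.0, 285.0, 8.0]]
c1 (array([401.11060233, 197.57617659]), np.float64(-1.4422554151272198), array([21.4, 21.6, 21.5, 21.6])) alt long=x (array([401.11060233, 197.57617659]), np.float64(0.12472035040390761), array([0.5, 1. , 0.6, 0.8]))
block (array([535.27651836,  15.12545835]), np.float64(-0.19888716101398357), array([1.1, 0.3, 0.7, 1.1]))
wells [[541.9  46.9  24. ]
 [530.1 -13.6  24. ]] 61.64102757091526
(array([536.00054477,  16.66705187]), np.float64(-0.19122338289836116), array([0.2, 0.2]))
b1 [424.07732997   3.91579147  45.17039909] [425.68682122  -1.25548963  58.09249915] cap top [426.43089404  -8.13505764  64.        ]
[419.76324723  -8.04804375  67.        ]
```

```bash
python3 - <<'E'
from h import *
from workcell import *
t=pickle.load(open('top0.pkl','rb'))
w=cr(t,[(427,293),(725,248),(748,377),(447,422)],5,210,140,12)
tray=fit([(40,92),(40,-92),(-40,-92),(-40,92)],w);print('tray',tray)
w=cr(t,[(57,207),(287,260),(255,395),(25,342)],5,210,140,24)
w=cr(t,[(225,380),(233,425),(478,382),(468,333)],5,90,140,21)
print('rest',fit([(-26,75),(-54,75),(-54,-75),(-26,-75)],w))
w=cr(t,[(104,285),(204,307)],5,210,140,24);print('block',fit([(0,31),(0,-31)],w))
w=cr(t,[(417,458),(455,455),(465,578),(427,580)],5,90,140,5)
print('c1',fit([(36,11),(36,-11),(-36,-11),(-36,11)],w))
w=cr(t,[(444,504),(559,536),(551,571),(436,538)],5,210,140,5)
print('c2',fit([(11,36),(11,-36),(-11,-36),(-11,36)],w))
yaw=-0.046
movep((389,352.7,90),R(yaw))
movel((389,352.7,5),max_speed=200,guard=25)
clamp();s=read_state();print(s['time'],s['eef_pos'],s['finger_gap'],s['ft_force'])
movel((389,352.7,150),max_speed=300)
s=read_state();print(s['time'],s['finger_gap'],s['qpos'])
c=camera('wrist');cv2.imwrite('pics/w2.png',c['image'])
E
```

```text
tray (array([ 519.2037034 , -246.29877564]), np.float64(0.17350144584073582), array([1.6, 0.6, 1.3, 0.8]))
rest (array([517.38636604, 258.25116579]), np.float64(0.21115580255346555), array([2. , 2.5, 2. , 2.8]))
block (array([534.10660931,  13.40904412]), np.float64(-0.19268358147270248), array([0.6, 0.6]))
c1 (array([399.4374322 , 195.40103071]), np.float64(0.12365212396049019), array([0.7, 0.2, 0.9, 0.2]))
c2 (array([ 397.48754602, -194.18187972]), np.float64(-0.24818043123264572), array([0.7, 1. , 0.5, 1.2]))
4.4417 [388.98153562 352.67581238   4.96702902] 0.32905753541679067 [-0.17384329 -0.02119273  0.94075233]
5.075 -0.09847723609569503 [-1.05715097  0.45488189  0.27715405  1.93217014 -0.17281748  0.77643581
 -0.72901281]
```

View pics/w2.png

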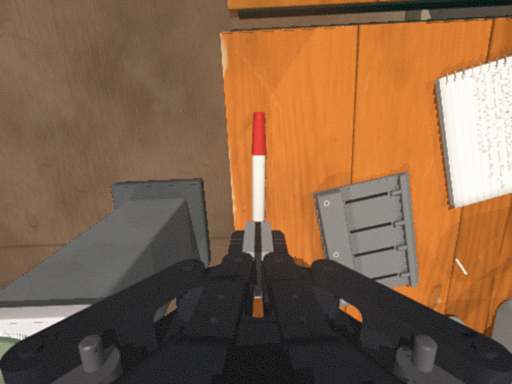

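```bash
python3 - <<'E'
from h import *
from workcell import *
yaw=-0.046
movel((389,352.7,1.8),max_speed=300,guard=25)
E
python3 - <<'E'
from h import *
from workcell import *
s=read_state();print(s['time'],s['eef_pos'],s['finger_gap'],s['ft_force'])
E
```

```text
5.7667 [389.20577858 352.38283257   2.04852942] 0.08253952829381558 [-0.08324534  0.25299046  1.08980201]
```

```bash
python3 - <<'E'
from h import *
from workcell import *
movel((389,352.7,110),max_speed=300)
open_gripper()
c=camera('wrist');cv2.imwrite('pics/w3.png',c['image']);pickle.dump(c,open('w3.pkl','wb'))
s=read_state();print(s['time'],s['eef_pos'],s['finger_gap'],s['ft_force'])
E
```

```text
7.1083 [389.00627906 352.68887723 109.99539489] 85.58641604347835 [-0.48396527  0.39116833 -0.31951358]
```

View pics/w3.png

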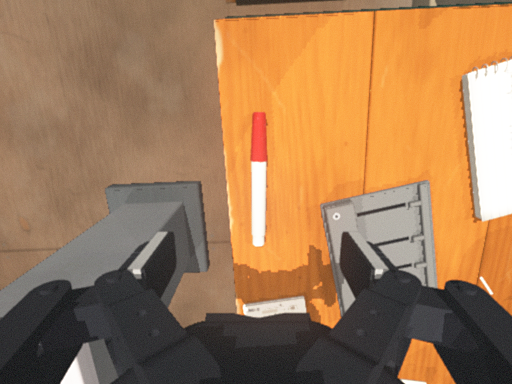

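```bash
python3 - <<'E'
from h import *
c=pickle.load(open('w3.pkl','rb'))
a=px2w(c,259,112.5,8);b=px2w(c,258.5,245.5,8);print(a,b,np.linalg.norm(a-b),(a+b)/2)
im=c['image'];print('tip',[px2w(c,u,v).round(0) for u,v in [(160,245),(362,245)]])
a=im[80:300,220:320];cv2.imwrite('pics/w3a.png',cv2.resize(a,None,fx=2.7,fy=2.7,interpolation=cv2.INTER_CUBIC))
print(w2px(c,(389,352.7,0)),w2px(c,(389,352.7,8)))
E
```

```text
[392.78863637 418.58710684   8.        ] [386.0680011  282.35488151   8.        ] 136.3978964528543 [389.42831874 350.47099418   8.        ]
tip [array([346., 365., 163.]), array([435., 361., 163.])]
[258.18514586 179.35254806] [258.20027215 181.30304132]
```

View pics/w3a.png

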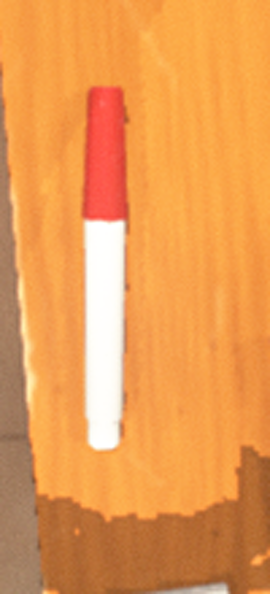

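```bash
python3 - <<'E'
from h import *
c=pickle.load(open('w3.pkl','rb'));im=c['image']
for u,v in [(259,140),(259,200),(259,235),(300,200)]: print('pen',px2w(c,u,v).round(1))
cv2.imwrite('pics/w3b.png',cv2.resize(im[220:384,90:430],None,fx=2.3,fy=2.3,interpolation=cv2.INTER_CUBIC))
Z=np.array([[px2w(c,u,v) for u in range(100,430,10)] for v in range(225,300,6)])
for i,v in enumerate(range(225,300,6)): print(v,Z[i,:,2].round(0).astype(int).tolist())
print(w2px(c,(346,352,110)),w2px(c,(389,352,110)),w2px(c,(389,352,129)))
E
```

```text
pen [391.6 394.   14.9]
pen [389.  335.   13.5]
pen [387.3 297.3  13.9]
pen [431.7 328.1  -1.3]
225 [-469, -466, -461, -459, -454, -452, -453, -507, -603, -674, -670, -772, -772, -1, -1, 0, 14, -2, -1, -1, -1, -1, -2, 20, 21, 20, 5, 5, 6, 6, 5, 5, 6]
231 [-427, -425, -420, -418, -414, -411, -426, -500, -592, -671, -672, -773, -776, -3, -1, -1, 14, -1, -2, -1, -1, -1, -3, 20, 20, 20, 6, 6, 4, 5, 4, 6, 5]
237 [-386, -386, -381, -376, -376, -376, 155, 151, -583, -671, -670, -772, -773, -773, -2, 0, 13, -1, -2, 0, -1, 0, -1, 18, 20, 156, 155, 4, 5, 6, 5, 5, 11]
243 [-351, -349, -345, -343, -343, 161, 161, 152, -579, -669, -669, -770, -772, -772, -2, -2, 14, -1, -1, -1, -1, -2, -2, 12, 19, 158, 162, 153, 6, 5, 4, 5, 6]
249 [-317, -317, -314, -313, 159, 167, 166, 152, -570, -671, -672, -775, -771, -768, -3, -1, -2, 0, -2, -2, -2, -1, -3, 5, 145, 158, 167, 168, 5, 4, 4, 4, 5]
255 [-290, -287, -287, 165, 172, 172, 166, 153, -562, -671, -670, -771, -769, -772, -1, -1, -1, -2, -2, -1, -3, -2, -1, 3, 146, 159, 170, 172, 164, 5, 5, 5, 5]
261 [-262, -261, -260, 170, 177, 177, 166, 154, -553, -669
[... 462 characters left out ...]
169, 156, -529, -770, -770, -771, -771, -773, -1, -1, -3, -2, -1, -1, -2, -1, -1, -2, 19, 163, 173, 182, 190, 190, 192, 190, 6]
285 [194, 193, 194, 195, 194, 179, 169, -438, -768, -773, -770, -770, -771, -771, -1, -2, -1, -1, -1, -1, -1, 0, -1, -2, 20, 274, 175, 182, 193, 194, 194, 193, 193]
291 [196, 197, 196, 197, 197, 204, 170, -431, -769, -773, -769, -771, -773, -771, -1, 0, -2, 0, -1, -2, -2, -1, -1, -1, 19, 21, 175, 203, 197, 197, 197, 196, 193]
297 [200, 199, 199, 207, 206, 206, 170, -424, -771, -774, -774, -772, -770, -769, -1, -1, 0, -1, 0, -1, 1, -1, -3, -1, 9, 22, 205, 206, 206, 201, 200, 200, 193]
[191.59144518 224.99656523] [258.55892141 222.09248327] [258.66429651 235.05091471]
```

View pics/w3b.png

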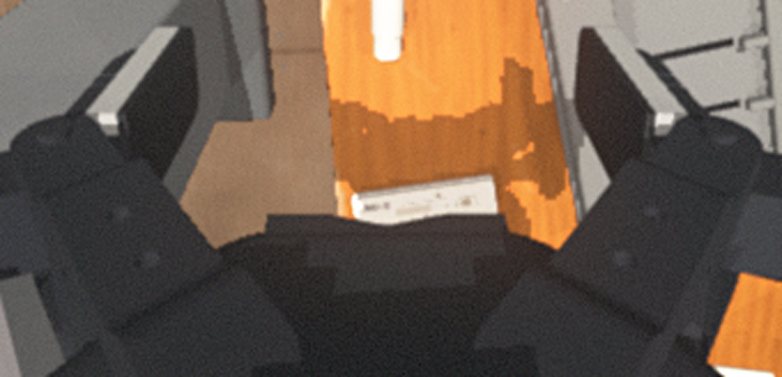

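```bash
python3 - <<'E'
import cv2
im=cv2.imread('pics/w2.png')
cv2.imwrite('pics/w2a.png',cv2.resize(im[100:340,170:350],None,fx=2.5,fy=2.5,interpolation=cv2.INTER_CUBIC))
E
```

```text
(no output)
```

View pics/w2a.png

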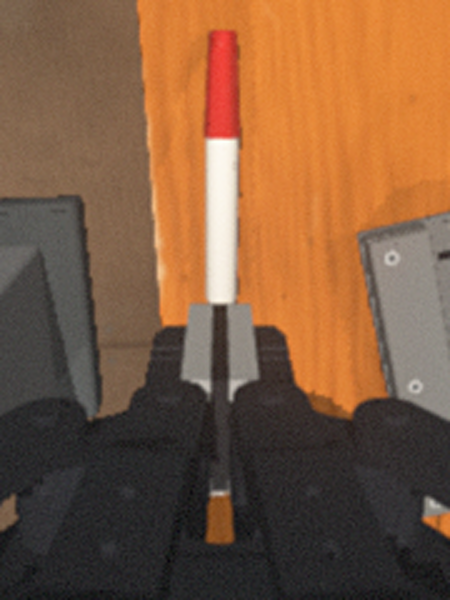

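```bash
python3 - <<'E'
from h import *
from workcell import *
yaw=-0.046
print(movel((389.4,350.5,4),max_speed=300,guard=25))
clamp();s=read_state();print(s['time'],s['eef_pos'],s['finger_gap'],s['ft_force'])
movel((389.4,350.5,50),max_speed=300)
s=read_state();print(s['time'],s['finger_gap'],s['ft_force'])
c=camera('wrist');cv2.imwrite('pics/w4.png',c['image']);pickle.dump(c,open('w4.pkl','wb'))
c=camera('scene');cv2.imwrite('pics/s4.png',cv2.resize(c['image'][120:240,60:220],None,fx=4,fy=4))
E
```

```text
False
8.375 [389.38414099 350.47340236   3.97970355] -0.20871730723964452 [-0.83728295 -0.43278217  0.33800925]
8.675 -0.041420985696803574 [-0.7833492   0.89300899 -0.15964339]
```

View pics/w4.png

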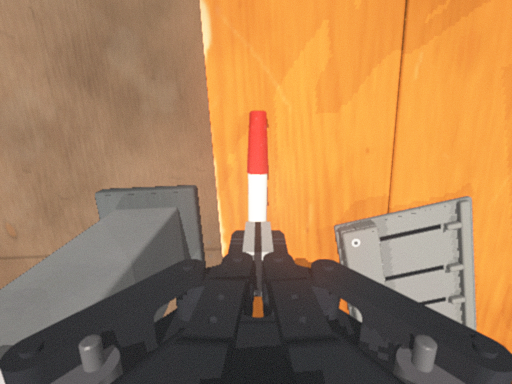

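View pics/s4.png

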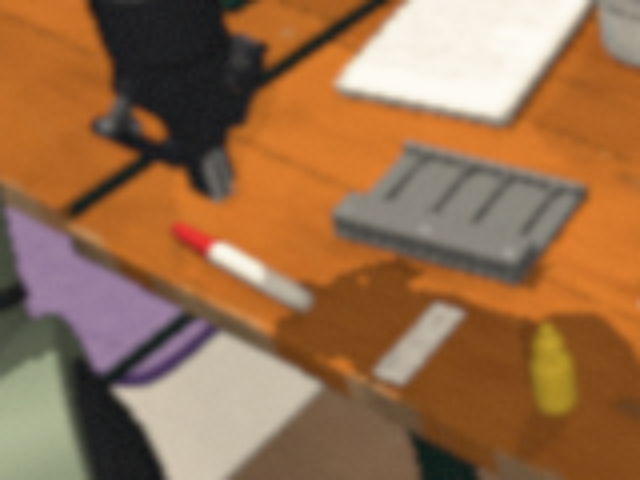

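```bash
python3 - <<'E'
from h import *
c=pickle.load(open('scene0.pkl','rb'))
print(w2px(c,(389.4,350.5,50)),w2px(c,(389.4,350.5,63)),w2px(c,(389.4,350.5,8)))
c=pickle.load(open('w4.pkl','rb'))
for z in (50,63): print(w2px(c,(389.4,350.5,z)))
Z=np.array([[px2w(c,u,v) for u in range(235,285,4)] for v in range(212,270,5)])
for i,v in enumerate(range(212,270,5)): print(v,Z[i,:,2].round(0).astype(int).tolist())
E
```

```text
[115.57150467 174.66233109] [114.37660884 171.01029854] [119.30011615 186.05831241]
[257.63078466 221.35821158]
[257.66489402 229.74780264]
212 [-1, 0, -1, -1, 13, 15, 15, 14, 0, -1, -1, -1, 0]
217 [-1, -1, -2, -2, 12, 14, 14, 12, -1, -2, -1, -1, -1]
222 [-1, -2, -1, 79, 79, 79, 78, 79, 77, 0, -1, -1, -1]
227 [-2, -1, -1, 85, 84, 84, 85, 85, 85, -1, -1, 0, -1]
232 [83, 83, 82, 91, 91, 91, 91, 90, 91, 82, 82, 82, 0]
237 [89, 89, 88, 97, 97, 96, 95, 97, 98, 96, 88, 88, 88]
242 [94, 93, 101, 102, 102, 102, 102, 101, 101, 102, 94, 94, 93]
247 [99, 99, 107, 106, 107, 106, 107, 107, 106, 107, 99, 99, 99]
252 [113, 113, 113, 111, 111, 111, 111, 111, 110, 113, 111, 112, 112]
257 [119, 120, 118, 117, 116, 111, 111, 118, 117, 116, 118, 119, 119]
262 [121, 121, 121, 120, 120, 111, 110, 120, 122, 121, 121, 120, 120]
267 [124, 124, 124, 124, 124, 111, 110, 121, 124, 123, 124, 124, 124]
```

```bash
python3 - <<'E'
from h import *
c=pickle.load(open('w4.pkl','rb'))
for u in (247,252,264,270):
  for v in (219,220,221,222,223,224): print(u,v,px2w(c,u,v).round(1), c['range_z'][v,u])
c3=pickle.load(open('w3.pkl','rb'))
for u,v in [(165,233),(168,235),(172,237),(172,243),(350,234),(346,238),(345,243)]: print(u,v,px2w(c3,u,v).round(1))
E
```

```text
247 219 [379.7 331.8  -1.1] 232.54497
247 220 [379.6 330.6  -1.9] 233.6454
247 221 [384.2 362.1  76.7] 149.40833
247 222 [384.3 362.5  79.1] 147.06776
247 223 [384.2 362.   79.4] 146.87573
247 224 [384.3 362.   80.7] 145.60144
252 219 [384.4 337.6  13.6] 216.78888
252 220 [384.4 337.   14.2] 216.35747
252 221 [386.8 361.9  76.5] 149.62798
252 222 [386.9 362.3  79. ] 147.10193
252 223 [386.9 361.8  79.1] 147.17923
252 224 [386.9 362.   81. ] 145.31581
264 219 [393.8 336.6  12.3] 218.21994
264 220 [393.8 335.5  11.7] 219.1138
264 221 [393.3 361.6  76.6] 149.51854
264 222 [393.3 361.7  78.2] 147.96121
264 223 [393.3 361.8  79.8] 146.41498
264 224 [393.2 361.7  80.9] 145.37892
270 219 [399.  331.2  -0.5] 231.90125
270 220 [398.9 330.   -1.2] 232.89674
270 221 [398.9 329.3  -0.7] 232.66914
270 222 [398.9 328.3  -0.9] 233.10117
270 223 [398.8 327.5  -0.7] 233.10345
270 224 [396.4 361.8  81.4] 144.82924
165 233 [344.  365.7 151. ]
168 235 [345.8 365.1 152.3]
172 237 [346.  362.  147.9]
172 243 [345.9 359.1 148.9]
350 234 [433.4 361.5 152.1]
346 238 [431.7 359.3 151.7]
345 243 [430.9 357.2 152.9]
```

```bash
python3 - <<'E'
from h import *
from workcell import *
movel((410,245,40),max_speed=300)
movel((410,245,0),max_speed=150,guard=10)
r=movel((410,245,-35),max_speed=40,guard=8)
s=read_state();print(r,s['time'],s['eef_pos'],s['finger_gap'],s['ft_force'])
movel((410,245,10),max_speed=200)
E
```

```text
True 10.3 [410.04463774 245.09176675 -22.44320959] 0.11321973516492816 [-0.83658363 -0.21340475  8.93957865]
```

```bash
cat >> h.py <<'E'
from workcell import *
TO=22.5
def tp(tip,Rm): return np.array(tip,float)+TO*Rm[:,2]
def MP(tip,Rm): movep(tp(tip,Rm),Rm)
def ML(tip,Rm,v=150,guard=None): return movel(tp(tip,Rm),Rm,max_speed=v,guard=guard)
def st(tag=''):
    s=read_state();Rm=np.array(s['tool_rot']);print(tag,'t',round(s['time'],2),'tip',(np.array(s['eef_pos'])-TO*Rm[:,2]).round(1),'gap',round(s['finger_gap'],1),'F',np.round(s['ft_force'],1))
def snap(cam,name):
    c=camera(cam);pickle.dump(c,open(name+'.pkl','wb'));cv2.imwrite(f'pics/{name}.png',c['image']);return c
E
python3 - <<'E'
from h import *
Rm=R(-0.046)
open_gripper()
MP((389.4,350.5,60),Rm)
print(ML((389.4,350.5,4),Rm,200,guard=20))
clamp();st('clamped')
ML((389.4,350.5,60),Rm,200);st()
snap('wrist','w5')
E
```

```text
False
clamped t 13.01 tip [389.5 350.7   4.5] gap 12.7 F [-2.1 -1.4 11.1]
 t 13.44 tip [389.5 350.9  60.6] gap 12.9 F [ 0.8  0.3 -1.4]
```

View pics/w5.png

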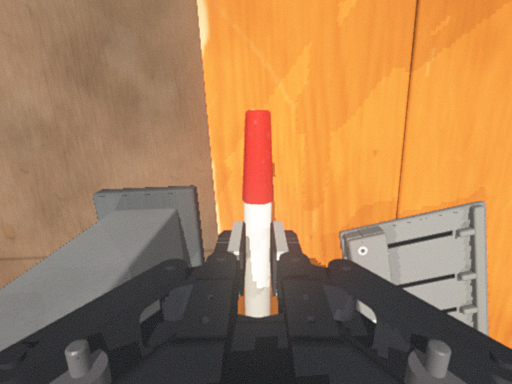

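```bash
python3 - <<'E'
from h import *
Rm=R(-0.046)
ML((389.4,350.5,130),Rm,300)
Rt=R(0.1735)
MP((519,-246,130),Rt);st()
c=snap('wrist','w6')
ML((519,-246,35),Rt,300)
print(ML((519,-246,13),Rt,100,guard=8));st()
open_gripper();st()
ML((510,-246,60),Rt,300)
Rv=R(np.radians(-90))
MP((410,-150,215),Rv);st()
snap('wrist','w7')
E
```

```text
t 16.06 tip [ 519.4 -244.9  129.9] gap 13.3 F [ 0.4  0.9 -0.9]
False
 t 16.94 tip [ 519.4 -246.1   13.8] gap 13.0 F [-0.6 -0.9  0.3]
 t 17.64 tip [ 519. -246.   13.] gap 85.4 F [ 0.6  1.1 -0.3]
 t 19.46 tip [ 410.1 -150.1  214.7] gap 85.2 F [-0.1  0.1  0.3]
```

View pics/w7.png

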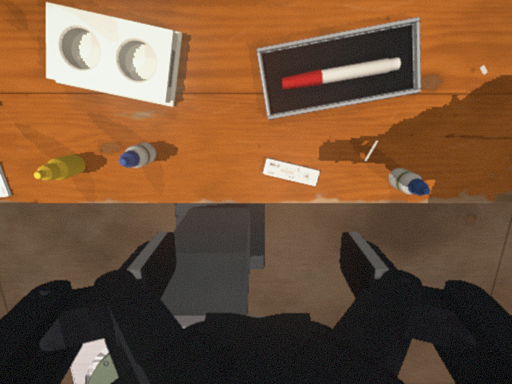

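```bash
python3 - <<'E'
from h import *
c=pickle.load(open('w7.pkl','rb'));im=c['image']
cv2.imwrite('pics/w7a.png',cv2.resize(im[0:110,40:200],None,fx=5,fy=5,interpolation=cv2.INTER_CUBIC))
cv2.imwrite('pics/w7b.png',cv2.resize(im[135:205,250:440],None,fx=4.2,fy=4.2,interpolation=cv2.INTER_CUBIC))
cv2.imwrite('pics/w7c.png',cv2.resize(im[125:190,30:180],None,fx=5,fy=5,interpolation=cv2.INTER_CUBIC))
E
```

```text
(no output)
```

View pics/w7a.png

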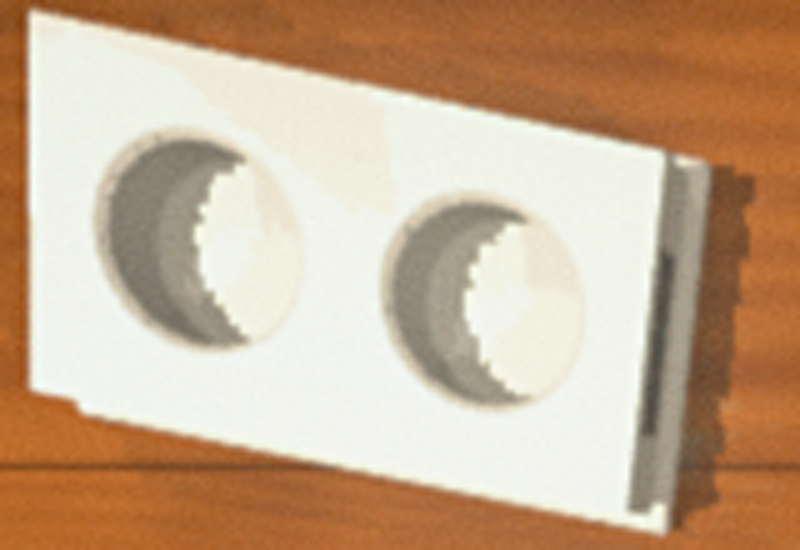

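View pics/w7b.png

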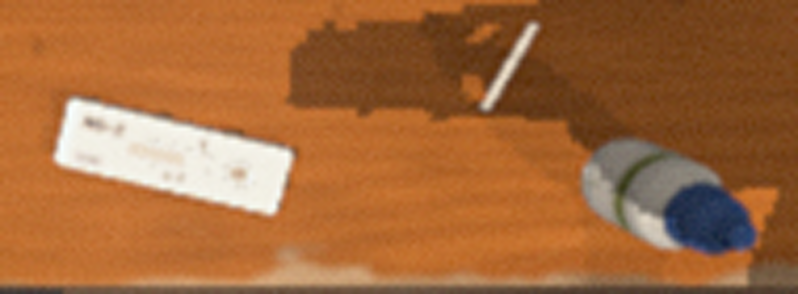

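View pics/w7c.png

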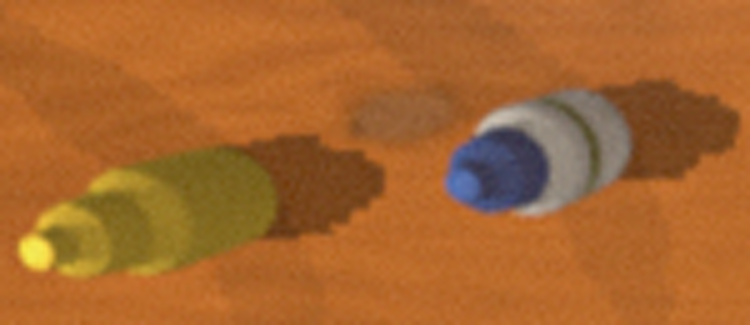

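```bash
python3 - <<'E'
from h import *
c=pickle.load(open('w7.pkl','rb'));t=pickle.load(open('top0.pkl','rb'))
w=cr(c,[(198,238),(484,300)],5,40,0,24);print('wells',w.round(1),fit([(0,31),(0,-31)],w))
w=cr(c,[(30,8),(668,150),(632,515),(30,390)],5,40,0,24);print('block',fit([(38,67),(38,-67),(-38,-67),(-38,67)],w))
w=cr(c,[(70,97),(295,150),(275,215),(55,160)],4.2,250,135,5);print('c2',fit([(11,36),(11,-36),(-11,-36),(-11,36)],w))
print('b2 tip',cr(c,[(742,237)],4.2,250,135,67)); 
print('b2 foot edge',cr(c,[(588,180)],4.2,250,135,0))
print('b1 tip',cr(c,[(465,183)],5,30,125,67),'foot far edge',cr(c,[(625,140)],5,30,125,0))
# top view
print('top b1',cr(t,[(184,480)],5,210,140,67),'b2',cr(t,[(756,552)],5,210,140,67))
# tray
w=[px2w(c,u,v,12) for u,v in [(258,50),(419,19),(421,91),(268,117)]]
print('tray',fit([(40,92),(40,-92),(-40,-92),(-40,92)],w)); 
a=px2w(c,282,82,12);b=px2w(c,401,64,12);print((a+b)/2,np.linalg.norm(a-b))
# depth checks around b2 body: points with z in 10..44
for nm,(u0,u1,v0,v1) in {'b1':(118,160,140,172),'b2':(385,433,165,200)}.items():
    P=np.array([px2w(c,u,v) for u in range(u0,u1) for v in range(v0,v1)])
    for lo,hi in ((12,40),(48,58),(60,70)):
        q=P[(P[:,2]>lo)&(P[:,2]<hi)];print(nm,lo,len(q),q.mean(0).round(1),q.min(0).round(1),q.max(0).round(1))
E
```

```text
wells [[543.4  44.9  24. ]
 [531.  -16.1  24. ]] (array([537.19293591,  14.37490545]), np.float64(-0.2008563108029851), array([0.1, 0.1]))
block (array([536.46061735,  14.13522893]), np.float64(-0.19885165935711321), array([0.4, 0.3, 0.9, 0.8]))
c2 (array([ 400.12099825, -193.72194185]), np.float64(-0.2399102177657254), array([0.9, 0.5, 0.3, 1. ]))
b2 tip [[ 392.49308754 -334.21388011   67.        ]]
b2 foot edge [[ 391.32471851 -325.09594139    0.        ]]
b1 tip [[425.2383982   -7.11374473  67.        ]] foot far edge [[424.21210436 -16.88972711   0.        ]]
top b1 [[422.56775817  -6.55767373  67.        ]] b2 [[ 389.87977931 -332.4320329    67.        ]]
tray (array([ 521.35110324, -245.93793812]), np.float64(0.17014498813680237), array([3. , 2.8, 1.8, 3. ]))
[ 518.62414586 -246.67070461   12.        ] 137.58066146876735
b1 12 315 [427.5 -14.1  29.9] [411.9 -19.7  12.2] [437.8   3.5  40. ]
b1 48 145 [426.4 -10.1  54.2] [416.3 -15.4  48.1] [433.5   0.8  58. ]
b1 60 67 [425.2  -7.3  65. ] [420.8 -10.7  60.2] [428.8  -2.6  67.6]
b2 12 367 [ 395.8 -327.3   29.3] [ 380.2 -346.    12.2] [ 405.5 -321.5   40. ]
b2 48 157 [ 394.1 -331.2   54. ] [ 384.3 -343.    48.1] [ 400.7 -326.    58. ]
b2 60 64 [ 392.7 -333.9   64.5] [ 388.1 -338.4   60. ] [ 396.4 -330.5   67.6]
```

```bash
python3 - <<'E'
from h import *
Rb=R(-0.2)
p=(391.5,-333.5);q=(530.3,-15.7)
MP((*p,95),Rb)
print(ML((*p,26),Rb,200,guard=15));st()
clamp();st('clamped')
ML((*p,110),Rb,250);st()
MP((*q,90),Rb);st()
snap('wrist','w8')
print(ML((*q,40),Rb,200,guard=10))
print(ML((*q,29),Rb,50,guard=5));st('down')
open_gripper();st()
ML((*q,110),Rb,250)
snap('wrist','w9')
E
```

```text
False
 t 21.48 tip [ 391.5 -333.5   26.4] gap 85.3 F [ 0.1 -0.7 -0.1]
clamped t 22.07 tip [ 391.8 -333.7   26.5] gap 24.0 F [-0.5  0.6  9.5]
 t 22.56 tip [ 391.8 -333.4  110.6] gap 24.0 F [-0.1  0.1 -1.4]
 t 23.87 tip [530.1 -17.2  89.9] gap 24.1 F [-0.2 -0.6 -1.7]
False
True
down t 24.59 tip [531.3 -15.9  29.8] gap 24.0 F [ 0.8 -0.  -0.3]
 t 25.22 tip [530.7 -15.9  29.6] gap 85.4 F [ 0.   0.4 -0.3]
```

View pics/w9.png

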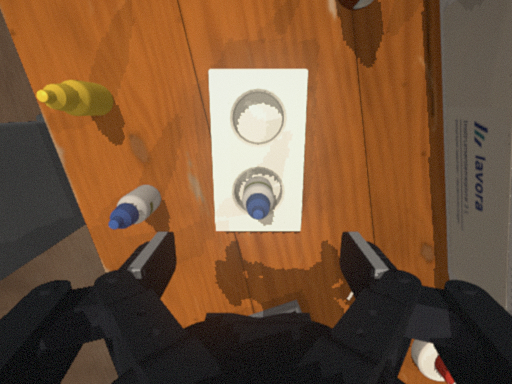

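View pics/w8.png

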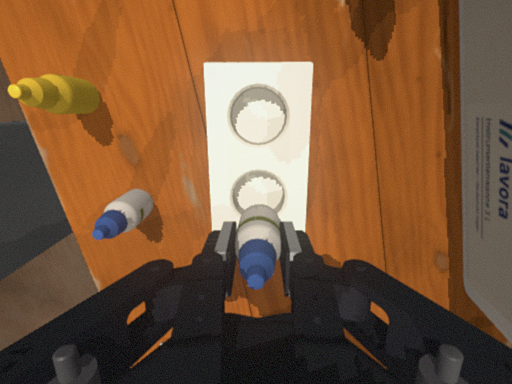

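```bash
python3 - <<'E'
from h import *
c=pickle.load(open('w9.pkl','rb'))
P=np.array([px2w(c,u,v) for u in range(240,280) for v in range(175,222)]);q=P[P[:,2]>60];print('b2 cap',q.mean(0).round(1),q.max(0).round(1))
print('wells rim',px2w(c,259,116,24),px2w(c,258.5,191,24))
P=np.array([px2w(c,u,v) for u in range(105,165) for v in range(180,232)]);q=P[P[:,2]>60];print('b1 cap',q.mean(0).round(1),q.max(0).round(1))
Rb=R(-0.2)
p=(424.5,-7.5);q=(542.6,45.2)
ML((500,-10,110),Rb,300)
MP((*p,95),Rb)
print(ML((*p,26),Rb,200,guard=15));st()
clamp();st('clamped')
ML((*p,100),Rb,250)
ML((*q,90),Rb,250)
print(ML((*q,40),Rb,200,guard=10))
print(ML((*q,29),Rb,50,guard=5));st('down')
open_gripper()
ML((*q,110),Rb,250);st()
snap('wrist','w10')
E
```

```text
b2 cap [530.4 -14.2  70.1] [543.5  51.7 252.5]
wells rim [543.85094205  46.80554786  24.        ] [531.06572653 -14.40802191  24.        ]
b1 cap [4.371e+02 1.000e-01 8.250e+01] [543.5  51.7 252.5]
False
 t 26.89 tip [425.   -7.9  26.1] gap 85.2 F [-0.4  0.4 -0.5]
clamped t 27.48 tip [424.9  -7.4  26.6] gap 24.1 F [-2.   0.2 15. ]
False
True
down t 29.27 tip [544.4  45.   30.3] gap 24.0 F [ 2.8 -0.9  2.2]
 t 30.38 tip [542.8  45.5 110.6] gap 85.4 F [-0.5  0.3 -0.7]
```

View pics/w10.png

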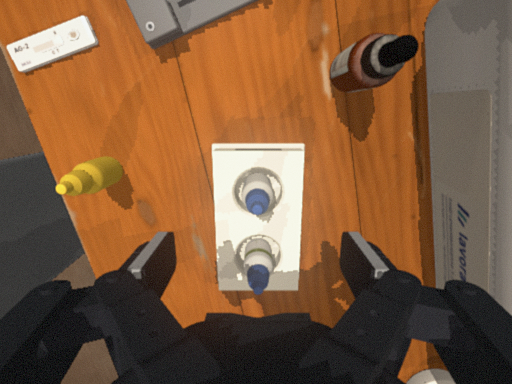

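```bash
python3 - <<'E'
from h import *
ML((450,30,115),R(-0.2),300)
MP((420,236,180),R(0.19-np.pi/2));st()
c=snap('wrist','w11');im=c['image']
cv2.imwrite('pics/w11.png',cv2.resize(im[0:230,110:410],None,fx=2.6,fy=2.6,interpolation=cv2.INTER_CUBIC))
E
```

```text
t 32.22 tip [420.3 235.5 179.8] gap 85.0 F [-0.3 -0.5 -0.5]
```

View pics/w11.png

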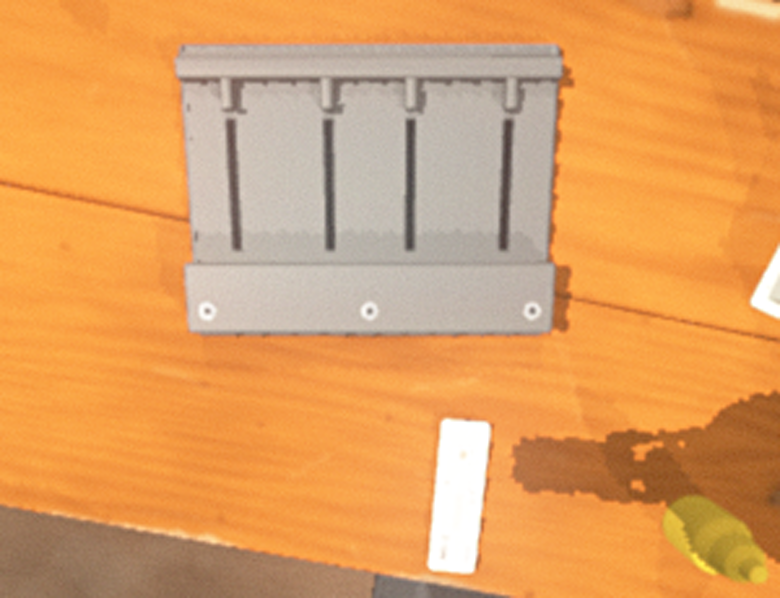

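```bash
python3 - <<'E'
from h import *
c=pickle.load(open('w11.pkl','rb'))
w=cr(c,[(185,264),(189,333),(553,331),(554,264)],2.6,110,0,21)
r=fit([(-26,75),(-54,75),(-54,-75),(-26,-75)],w);print('rest lip',r)
w=cr(c,[(207,311),(369.5,311),(532,311)],2.6,110,0,21);print('screws',w.round(1),np.arctan2(*(w[0]-w[2])[[0,1]]*[-1,1]))
w=cr(c,[(232,80),(329,80),(412,80),(513,79)],2.6,110,0,12);print('posts at stop',w.round(1), ((w[0]+w[3])/2).round(1))
w=cr(c,[(180,48),(560,46)],2.6,110,0,12);print('rear',w.round(1))
w2=cr(c,[(441,420),(491,423),(474,573),(429,570)],2.6,110,0,5)
print('c1',fit([(36,11),(36,-11),(-36,-11),(-36,11)],w2))
cc=np.array([[np.cos(r[1]),np.sin(r[1])],[-np.sin(r[1]),np.cos(r[1])]])
print('rear/posts local',((w[:,:2]-r[0])@cc.T).round(1))
w=cr(c,[(232,80),(329,80),(412,80),(513,79)],2.6,110,0,12);print(((w[:,:2]-r[0])@cc.T).round(1))
# slots at floor
w=cr(c,[(235,185),(330,185),(410,185),(506,185)],2.6,110,0,6);print(((w[:,:2]-r[0])@cc.T).round(1))
# depth profile along bay centre line
for yl in (36,-36):
  for xl in range(-58,64,6):
    p=r[0]+cc.T@np.array([xl,yl]);
    u,v=w2px(c,(*p,6)); print(xl,px2w(c,u,v)[2].round(1),end=' ')
  print()
E
```

```text
rest lip (array([520.35015269, 260.83801008]), np.float64(0.192938088516608), array([1.3, 0.9, 0.9, 1.8]))
screws [[463.7 317.3  21. ]
 [476.2 252.5  21. ]
 [488.6 187.8  21. ]] 0.18979867810024517
posts at stop [[550.9 320.6  12. ]
 [558.  283.8  12. ]
 [564.  252.4  12. ]
 [571.7 214.3  12. ]] [561.3 267.4  12. ]
rear [[558.  341.5  12. ]
 [586.  199.3  12. ]]
c1 (array([400.96836383, 197.26422461]), np.float64(0.12516689102856002), array([0.2, 0.2, 0.3, 0.3]))
rear/posts local [[ 52.4  71.9]
 [ 52.6 -72.9]]
[[ 41.4  52.8]
 [ 41.3  15.4]
 [ 41.2 -16.6]
 [ 41.4 -55.5]]
[[  4.6  55. ]
 [  4.5  16.3]
 [  4.4 -16.3]
 [  4.3 -55.4]]
-58 -0.9 -52 20.2 -46 21.1 -40 20.3 -34 21.4 -28 20.4 -22 5.2 -16 5.5 -10 5.5 -4 6.4 2 4.4 8 4.2 14 5.5 20 3.9 26 5.5 32 5.2 38 6.4 44 10.8 50 11.0 56 0.3 62 -1.1 
-58 -1.9 -52 20.3 -46 19.9 -40 21.4 -34 20.4 -28 18.7 -22 5.0 -16 5.0 -10 4.4 -4 6.5 2 6.1 8 5.1 14 4.5 20 6.0 26 5.0 32 3.3 38 5.2 44 11.0 50 10.8 56 -1.2 62 -2.3
```

```bash
cat >> h.py <<'E'
REST=np.array([519.9,260.7]);RY=0.192
def rw(x,y,z):
    c,s=np.cos(RY),np.sin(RY); return np.array([REST[0]+c*x-s*y,REST[1]+s*x+c*y,z])
def Rtilt(phi,yaw,ax):
    return cv2.Rodrigues(np.array([-np.sin(ax),np.cos(ax),0.])*(-phi))[0]@R(yaw)
def seat(xe,ze,phi,y,g=7.,h=2.,off=-np.pi/2):
    """tip pose so that cassette low end is at (xe,ze) in rest bay y, pitched phi"""
    s=36+g;x=xe+s*np.cos(phi)-h*np.sin(phi);z=ze+s*np.sin(phi)+h*np.cos(phi)
    return rw(x,y,z),Rtilt(phi,RY+off,RY)
E
python3 - <<'E'
from h import *
for y in (-36,36):
  for a in [(-21,60,.21),(-21,7,.21),(-36,7,.21),(-36,6,0)]:
    for off in (-np.pi/2,np.pi/2):
      p,r=seat(a[0],a[1],a[2],y,off=off); q=inverse_kinematics(tp(p,r),r); print(y,a,p.round(1),None if q is None else np.round(q,2))
print(Rtilt(.21,RY-np.pi/2,RY)[:,2])
E
```

```text
-36 (-21, 60, 0.21) [547.  229.3  70.9] [-0.96  0.72  0.61  2.01 -0.85  0.43 -1.13]
-36 (-21, 60, 0.21) [547.  229.3  70.9] [ 0.08  0.77 -0.87  1.95  1.1   0.73  0.31]
-36 (-21, 7, 0.21) [547.  229.3  17.9] [-0.88  0.79  0.48  2.01 -0.95  0.32 -1.04]
-36 (-21, 7, 0.21) [547.  229.3  17.9] [-0.06  0.8  -0.67  1.97  1.15  0.58  0.23]
-36 (-36, 7, 0.21) [532.3 226.4  17.9] [-0.87  0.77  0.45  2.05 -0.95  0.29 -1.04]
-36 (-36, 7, 0.21) [532.3 226.4  17.9] [-0.21  0.74 -0.46  2.02  1.03  0.43  0.28]
-36 (-36, 6, 0) [533.6 226.7   8. ] [-0.91  0.89  0.61  1.88 -0.82  0.65 -1.17]
-36 (-36, 6, 0) [533.6 226.7   8. ] [ 0.07  0.94 -0.87  1.82  0.95  0.86  0.49]
36 (-21, 60, 0.21) [533.3 300.   70.9] [-1.11  0.77  0.66  1.95 -0.83  0.48 -1.28]
36 (-21, 60, 0.21) [533.3 300.   70.9] [-0.19  0.72 -0.66  1.9   0.95  0.65  0.3 ]
36 (-21, 7, 0.21) [533.3 300.   17.9] [-1.04  0.83  0.55  1.96 -0.93  0.38 -1.2 ]
36 (-21, 7, 0.21) [533.3 300.   17.9] [-0.19  0.82 -0.66  1.92  1.12  0.63  0.15]
36 (-36, 7, 0.21) [518.6 297.1  17.9] [-1.05  0.81  0.53  2.   -0.94  0.35 -1.2 ]
36 (-36, 7, 0.21) [518.6 297.1  17.9] [-0.34  0.76 -0.46  1.96  1.    0.48  0.21]
36 (-36, 6, 0) [519.9 297.4   8. ] [-1.02  0.91  0.62  1.82 -0.82  0.68 -1.3 ]
36 (-36, 6, 0) [519.9 297.4   8. ] [-0.05  0.96 -0.87  1.77  0.94  0.89  0.4 ]
[ 0.20462936  0.03977884 -0.97803091]
```

```bash
python3 - <<'E'
from h import *
yaw=.125-np.pi/2;Rp=R(yaw)
p=(401+7*np.cos(.125),197.3+7*np.sin(.125))
MP((*p,60),Rp)
print(ML((*p,1.7),Rp,150,guard=15));st()
clamp();st('clamped')
ML((*p,60),Rp,200);st()
a,r=seat(-21,60,np.radians(12),-36)
ML(a,r,200);st()
c=snap('wrist','w12')
snap('scene','s12')
im=cv2.imread('pics/s12.png');cv2.imwrite('pics/s12.png',cv2.resize(im[130:230,110:250],None,fx=5,fy=5,interpolation=cv2.INTER_CUBIC))
E
```

```text
False
 t 33.38 tip [408.7 198.7   2.8] gap 85.5 F [-0.  -0.2  0.1]
clamped t 34.02 tip [408.  198.3   2.1] gap 18.3 F [-2.5  0.  13.8]
 t 34.47 tip [408.  198.6  60.2] gap 18.2 F [-0.3 -0.5  0.7]
 t 35.36 tip [546.2 228.9  70.5] gap 18.2 F [ 0.8 -0.1  0.4]
```

View pics/w12.png

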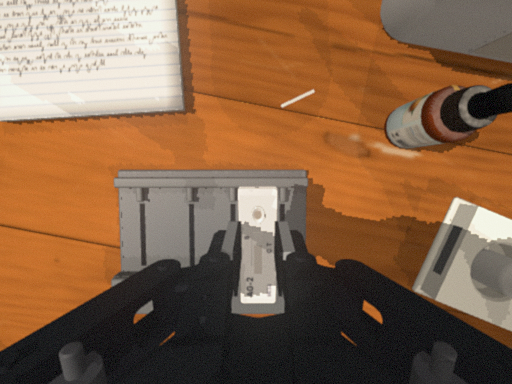

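View pics/s12.png

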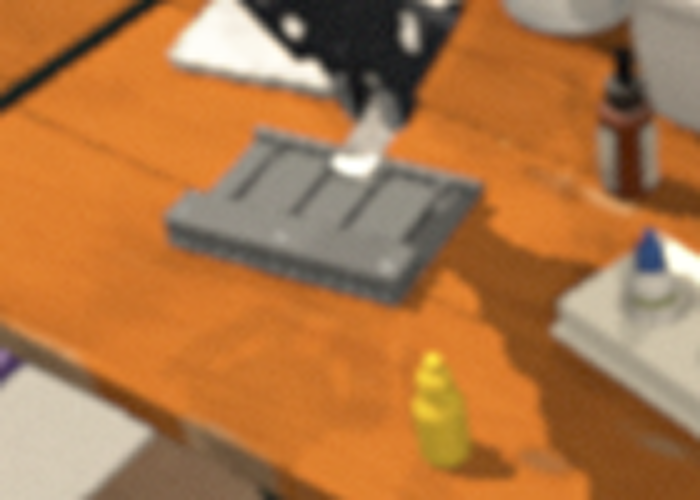

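```bash
python3 - <<'E'
from h import *
c=pickle.load(open('w12.pkl','rb'))
def loc(p):
    d=p[:2]-REST;return np.array([np.cos(RY)*d[0]+np.sin(RY)*d[1],-np.sin(RY)*d[0]+np.cos(RY)*d[1],p[2]]).round(1)
for u,v in [(258,189),(258,195),(258,205),(258,220),(258,240),(258,260),(258,280),(258,295),(258,301),(245,200),(271,200)]: print(u,v,loc(px2w(c,u,v)))
g,_=seat(-21,60,np.radians(12),-36);print(loc(g), 'expected high end',-21+72*np.cos(.209),60+72*np.sin(.209)+5)
E
```

```text
258 189 [ 46.4 -36.5  78.3]
258 195 [ 43.2 -36.5  77.1]
258 205 [ 37.5 -36.4  75.1]
258 220 [ 29.3 -36.4  74.6]
258 240 [ 17.7 -36.4  72.7]
258 260 [  5.6 -36.4  70.2]
258 280 [ -7.9 -36.4  65.6]
258 295 [-17.6 -36.4  64.1]
258 301 [-21.7 -36.4  63.3]
245 200 [ 40.5 -29.5  77.3]
271 200 [ 40.4 -43.4  76.2]
[ 20.6 -36.   70.9] expected high end 49.433199761316075 79.93868707023964
```

```bash
python3 - <<'E'
from h import *
ph=np.radians(12)
a,r=seat(-21,14,ph,-36);ML(a,r,150,guard=15);wait(0.1);st()
a,r=seat(-21,3,ph,-36);print(ML(a,r,15,guard=2.5));st('touch')
s=read_state();Rm=np.array(s['tool_rot']);z=(np.array(s['eef_pos'])-TO*Rm[:,2])[2]
a0,_=seat(-21,0,ph,-36);ze=z-a0[2];print('ze at touch (6 expected)',ze)
open('ze.txt','w').write(str(ze))
snap('wrist','w13')
E
```

```text
t 36.02 tip [547.4 229.4  25.8] gap 18.1 F [0.2 0.1 0.2]
True
touch t 36.62 tip [547.2 229.3  15.5] gap 18.5 F [ 1.5 -0.2  3.7]
ze at touch (6 expected) 4.646425987554499
```

View pics/w13.png

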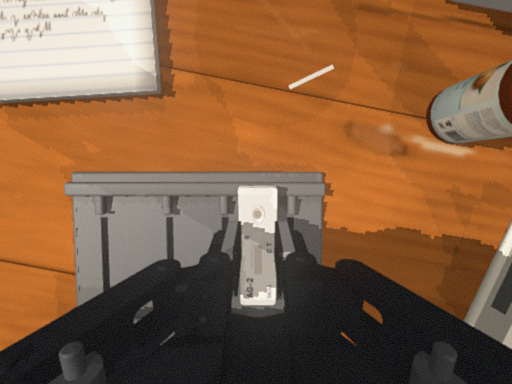

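```bash
python3 - <<'E'
from h import *
ph=np.radians(12)
a,r=seat(-21,5.9,ph,-36);ML(a,r,30)
a,r=seat(-36,5.9,ph,-36);print(ML(a,r,40,guard=6));st('slid')
snap('wrist','w14')
E
```

```text
False
slid t 37.44 tip [532.2 226.5  16.9] gap 18.2 F [-0.   0.8  0. ]
```

View pics/w14.png

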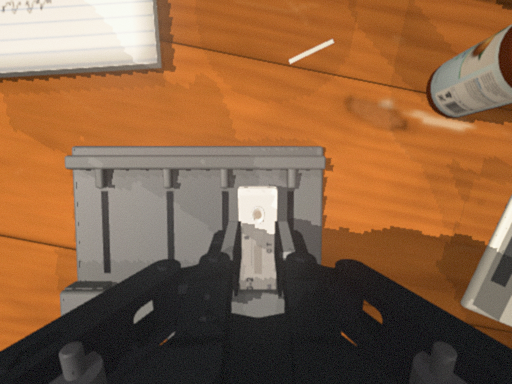

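```bash
python3 - <<'E'
from h import *
for d in (8,4,0):
    a,r=seat(-36,5.9-0.6*(12-d)/12,np.radians(d),-36);g=ML(a,r,20,guard=12);st(f'{d} {g}')
    if g: break
snap('wrist','w15')
E
```

```text
8 False t 37.82 tip [533.4 226.6  13.5] gap 18.3 F [0.7 0.5 0.9]
4 False t 38.14 tip [533.6 226.6  10.3] gap 18.3 F [0.7 1.5 1.5]
0 True t 38.38 tip [532.4 226.5   8.1] gap 18.3 F [-6.5 -0.1 21.2]
```

View pics/w15.png

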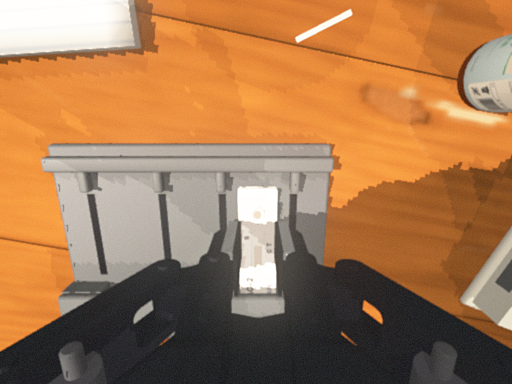

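```bash
python3 - <<'E'
from h import *
Rm=np.array(read_state()['tool_rot']);print('tilt deg',np.degrees(np.arccos(-Rm[2,2])));st()
c=pickle.load(open('w15.pkl','rb'))
def loc(p):
    d=p[:2]-REST;return np.array([np.cos(RY)*d[0]+np.sin(RY)*d[1],-np.sin(RY)*d[0]+np.cos(RY)*d[1],p[2]]).round(1)
for v in range(184,296,6): print(v,loc(px2w(c,258,v)))
E
```

```text
tilt deg 0.2570278335677369
 t 38.42 tip [532.4 226.5   8.1] gap 18.6 F [-5.  -0.3 16.1]
184 [ 35.5 -36.2   6.7]
190 [ 33.2 -36.2  10.4]
196 [ 29.8 -36.2  10. ]
202 [ 26.7 -36.2  10.9]
208 [ 23.2 -36.2  10.6]
214 [ 19.9 -36.2  10.9]
220 [ 16.1 -36.2  10. ]
226 [ 13.  -36.2  11. ]
232 [  8.8 -36.2   9.5]
238 [  5.4 -36.2  10.2]
244 [  1.9 -36.2  10.4]
250 [ -1.6 -36.2  10.8]
256 [ -5.4 -36.2  10.7]
262 [ -9.1 -36.2  10.8]
268 [-12.7 -36.2  11.2]
274 [-16.9 -36.2  10.7]
280 [-20.5 -36.1  11.1]
286 [-25.2 -36.1  10.2]
292 [-29.1 -36.1  10.4]
```

```bash
python3 - <<'E'
from h import *
open_gripper();st()
s=read_state();Rm=R(RY-np.pi/2)
a=rw(7,-36,45);ML(a,Rm,150);
a=rw(-90,-36,130);ML(a,Rm,300);st()
snap('wrist','w16')
im=cv2.imread('pics/w16.png');cv2.imwrite('pics/w16.png',cv2.resize(im[0:240,110:410],None,fx=2.5,fy=2.5,interpolation=cv2.INTER_CUBIC))
E
```

```text
t 39.08 tip [532.5 226.4   7.6] gap 85.5 F [ 0.1 -0.2 -0.6]
 t 40.07 tip [438.3 208.7 129.9] gap 85.4 F [ 0.9 -0.5 -0.1]
```

View pics/w16.png

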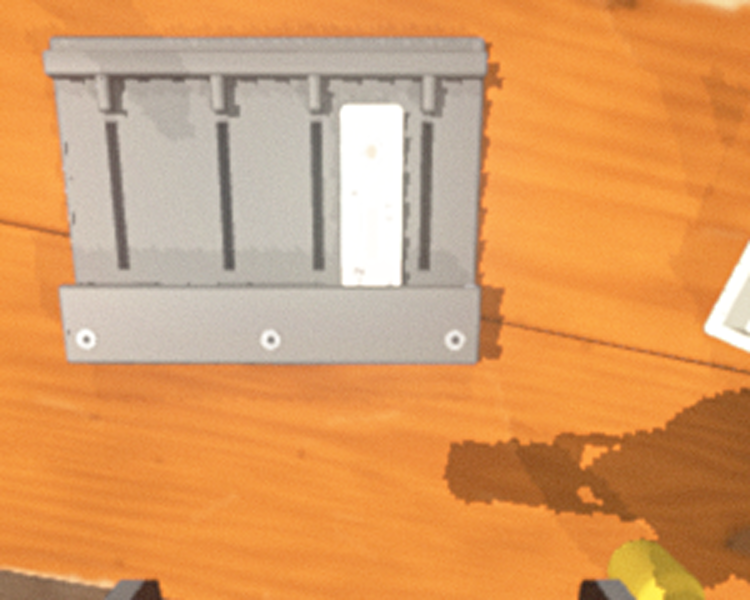

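```bash
python3 - <<'E'
from h import *
c=pickle.load(open('w16.pkl','rb'))
def loc(p):
    d=p[:2]-REST;return np.array([np.cos(RY)*d[0]+np.sin(RY)*d[1],-np.sin(RY)*d[0]+np.cos(RY)*d[1],p[2]]).round(1)
w=cr(c,[(340,104),(403,104)],2.5,110,0,11);print('c1 high end',[loc(x) for x in w])
w=cr(c,[(45,76),(487,76)],2.5,110,0,12);print('stop',[loc(x) for x in w])
w=cr(c,[(60,287),(479,286)],2.5,110,0,21);print('lip edge',[loc(x) for x in w])
Rp=R(-.24);p=(400.1+7*np.sin(.24),-193.7+7*np.cos(.24))
MP((420,20,130),R(-1.0))
MP((*p,60),Rp);st()
ML((*p,1.7),Rp,150,guard=15);wait(.1);st()
clamp();st('clamped')
ML((*p,130),Rp,250);st()
snap('wrist','w17')
E
```

```text
c1 high end [array([ 34. , -25.1,  11. ]), array([ 34. , -46.5,  11. ])]
stop [array([42.4, 74.1, 12. ]), array([ 42.3, -74.6,  12. ])]
lip edge [array([-26.2,  73.5,  21. ]), array([-25.8, -73.5,  21. ])]
 t 42.09 tip [ 402.3 -186.    60. ] gap 85.4 F [ 1.  -0.  -0.6]
 t 42.73 tip [ 402.3 -186.9    2.5] gap 85.5 F [-0.3  0.4 -1.2]
clamped t 43.38 tip [ 401.9 -186.9    2.1] gap 18.5 F [-1.7  0.5 13. ]
 t 44.04 tip [ 401.8 -186.6  130. ] gap 18.5 F [ 0.4 -0.6 -1. ]
```

View pics/w17.png

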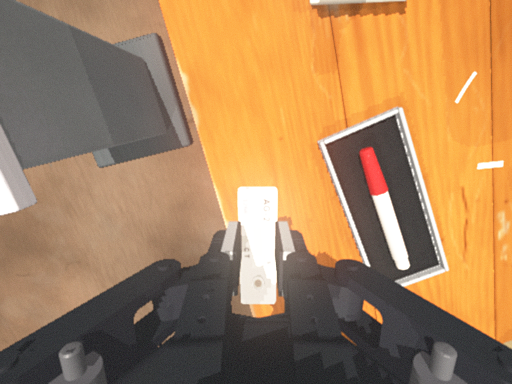

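```bash
python3 - <<'E'
from h import *
ph=np.radians(12);Y=36
MP((430,60,130),R(-1.0))
a,r=seat(-21,100,ph,Y);MP(a,r);st()
a,r=seat(-21,60,ph,Y);ML(a,r,200);wait(.05);st()
c=snap('wrist','w18')
def loc(p):
    d=p[:2]-REST;return np.array([np.cos(RY)*d[0]+np.sin(RY)*d[1],-np.sin(RY)*d[0]+np.cos(RY)*d[1],p[2]]).round(1)
for u,v in [(258,189),(258,195),(258,220),(258,280),(258,295),(258,301)]: print(u,v,loc(px2w(c,u,v)))
E
```

```text
t 46.24 tip [533.6 298.  111. ] gap 18.4 F [ 0.9 -0.2  0.8]
 t 46.64 tip [534.  298.8  71.9] gap 18.2 F [-0.4  0.1 -1.1]
258 189 [47.8 34.5 79.1]
258 195 [44.5 34.5 78. ]
258 220 [30.6 34.5 75.6]
258 280 [-6.1 34.6 67.8]
258 295 [-15.6  34.6  66.7]
258 301 [-20.   34.6  65.3]
```

View pics/w18.png

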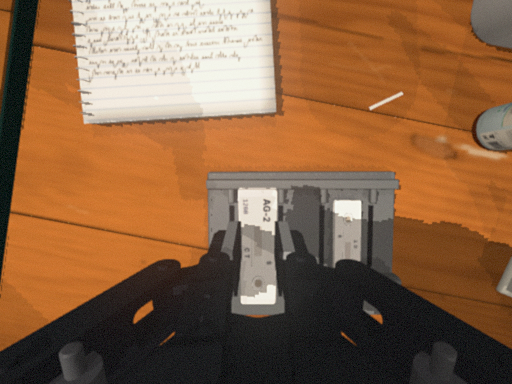

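```bash
python3 - <<'E'
from h import *
ph=np.radians(12);Y=36
a,r=seat(-21,14,ph,Y);ML(a,r,150,guard=15);wait(0.1);st()
a,r=seat(-21,3,ph,Y);print(ML(a,r,15,guard=2.5));st('touch')
s=read_state();Rm=np.array(s['tool_rot']);z=(np.array(s['eef_pos'])-TO*Rm[:,2])[2]
a0,_=seat(-21,0,ph,Y);ze=z-a0[2];print('ze',ze)
if 4<ze<6.5:
    f=ze+1.2
    a,r=seat(-21,f,ph,Y);ML(a,r,30)
    a,r=seat(-35,f,ph,Y);g=ML(a,r,40,guard=6);st(f'slid {g}')
    snap('wrist','w19')
E
```

```text
t 47.25 tip [533.9 300.2  26.2] gap 18.4 F [-0.1 -0.1  0.4]
True
touch t 47.85 tip [533.5 300.   15.6] gap 18.9 F [0.6 1.1 3.2]
ze 4.653691033697404
slid False t 48.6 tip [519.3 297.4  16.8] gap 18.5 F [ 0.1 -0.2  0.5]
```

View pics/w19.png

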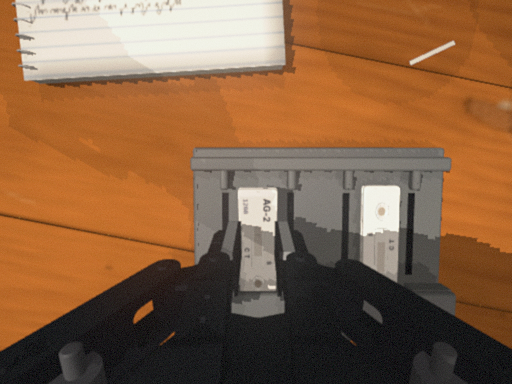

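Under the lip without contact, and cassette_1 undisturbed. Next: level, release and check.

```bash
python3 - <<'E'
from h import *
Y=36
for d in (8,4,0):
    a,r=seat(-35,5.85-0.35*(12-d)/12,np.radians(d),Y);g=ML(a,r,20,guard=12);st(f'{d} {g}')
    if g: break
Rm=np.array(read_state()['tool_rot']);t=np.degrees(np.arccos(-Rm[2,2]));print('tilt deg',t)
if t<3:
    open_gripper();st()
    Rm=R(RY-np.pi/2)
    ML(rw(8,Y,45),Rm,150)
    ML(rw(-80,0,150),Rm,300);st()
    snap('wrist','w20')
    im=cv2.imread('pics/w20.png');cv2.imwrite('pics/w20.png',cv2.resize(im[0:240,110:410],None,fx=2.5,fy=2.5,interpolation=cv2.INTER_CUBIC))
E
```

```text
8 False t 48.98 tip [520.7 297.3  13.6] gap 18.2 F [1.2 0.8 0.8]
4 False t 49.3 tip [520.8 297.4  10.5] gap 18.0 F [0.9 0.3 2. ]
0 True t 49.53 tip [519.6 297.7   8.1] gap 18.5 F [-4.3  0.3 18.3]
tilt deg 0.16550619841085834
 t 50.19 tip [519.6 297.5   7.6] gap 85.4 F [ 0.5 -1.1 -0. ]
 t 51.22 tip [441.3 246.  149.8] gap 85.5 F [ 1.   0.1 -0.9]
```

View pics/w20.png

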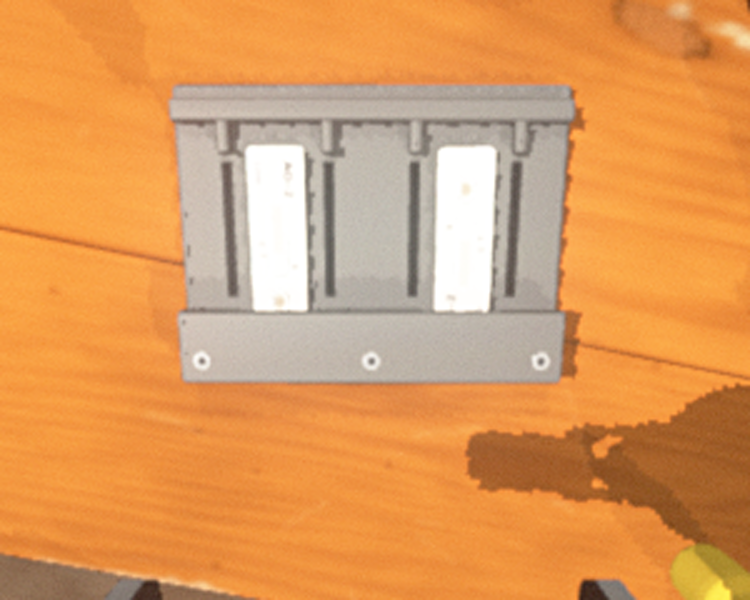

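Both cassettes are seated. I'll check the depths numerically and take one last look at the whole station.

```bash
python3 - <<'E'
from h import *
c=pickle.load(open('w20.pkl','rb'))
def loc(p):
    d=p[:2]-REST;return np.array([np.cos(RY)*d[0]+np.sin(RY)*d[1],-np.sin(RY)*d[0]+np.cos(RY)*d[1],p[2]]).round(1)
for n,pts in (('c2',[(247,146),(304,146)]),('c1',[(437,147),(495,147)])):
    w=cr(c,pts,2.5,110,0,11);print(n,'high end',[loc(x) for x in w])
for y in (36,-36):
    for x in (30,20,10,0,-10,-20):
        p=rw(x,y,11);u,v=w2px(c,p);u,v=int(u),int(v)
        z=np.median([px2w(c,u+i,v+j)[2] for i in(-2,-1,0,1,2) for j in(-1,0,1)]);print(x,round(z,1),end=' ')
    print()
MP((420,20,200),R(np.radians(-90)))
MP((410,-80,230),R(np.radians(-90)));st()
c=snap('wrist','w21')
P=np.array([px2w(c,u,v) for u in range(0,512) for v in range(0,150)])
for n,x,y in (('b2',531,-15.5),('b1',543.5,45.5)):
    d=np.hypot(P[:,0]-x,P[:,1]-y)<20
    q=P[d&(P[:,2]>66)];print(n,'tip z max',np.percentile(q[:,2],90).round(1),'cap centre',q.mean(0).round(1))
snap('top','t21')
im=cv2.imread('pics/t21.png');cv2.imwrite('pics/t21.png',cv2.resize(im[120:260,90:370],None,fx=2.8,fy=2.8,interpolation=cv2.INTER_CUBIC))
E
```

```text
c2 high end [array([34.1, 46.6, 11. ]), array([34.1, 25.3, 11. ])]
c1 high end [array([ 33.8, -24.2,  11. ]), array([ 33.8, -45.8,  11. ])]
30 10.4 20 10.1 10 10.6 0 10.1 -10 10.9 -20 10.4 
30 10.2 20 9.9 10 10.5 0 10.2 -10 10.6 -20 10.1 
 t 52.69 tip [410.5 -79.6 230. ] gap 85.3 F [ 0.1  0.6 -0.9]
b2 tip z max 71.3 cap centre [529.1 -18.3  69.9]
b1 tip z max 71.3 cap centre [541.6  45.8  69.7]
```

View pics/w21.png

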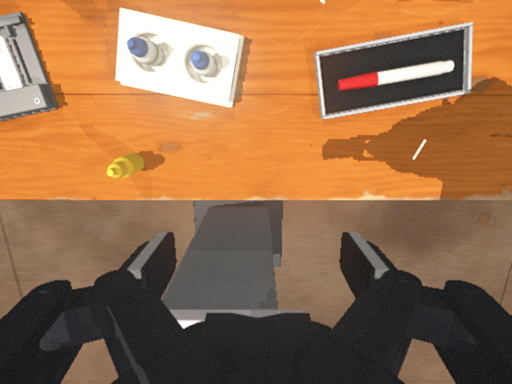

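View pics/t21.png

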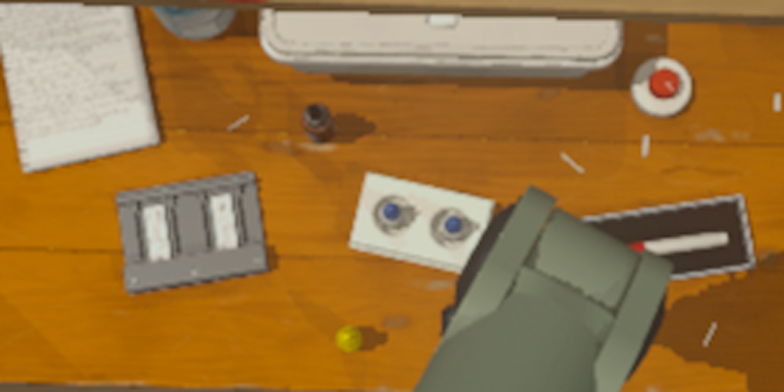

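```bash
python3 - <<'E'
from h import *
wait(0.3);st();print(finish_job())
E
```

```text
t 53.09 tip [410.1 -79.6 229.9] gap 85.3 F [-0.1  0.8  0.7]
the job is handed in; nothing more can be done
None
```

The job is handed in at about 53 s. All five parts are in their holders, released, with the arm clear. I can't see the verdict because `finish_job()` reports none.

**Last checks from the pictures:**

| Part | Where it ended up |
|---|---|
| Cassettes | Lying flat with one end under the lip. Tops measured 10 to 11 mm (11 expected), middles about 2 mm towards the robot from the bay middles, and within 1 mm sideways. |
| Bottles | Upright in the wells. Cap tops measured 71 mm, which is what standing on the well bottom should give. Cap centres are within about 3 mm of the well centres. |
| Marker | Lying lengthways in the tray, about 3 mm from its middle when last measured. The final picture shows it in the same place. |
| Bystanders | The dropper, timer and yellow bottle look unmoved in the last overhead view. I did not measure them again. |

**What disagreed or went wrong:**
- **Tool tip:** the real fingertips sit about 22.5 mm short of the reported TCP. Touching the table and the camera depth (about 26 mm) both showed it, and I corrected for it from then on.
- **Marker grasps:** because of that offset, two early closes on the marker caught nothing, and one descent was made with the gripper still shut. The marker moved by about 2 mm at most.
- **Cameras:** the overhead and wrist cameras disagreed by about 2 mm. I relied on the wrist camera.
- **Levelling force:** each cassette pressed the bay floor with roughly 18 to 21 N at the end of levelling, just before release.

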